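# Take the long objective out of the tilt-out bin

### The arm

A 6-joint arm with a two-finger parallel gripper is mounted at the origin on the work surface. World frame = base frame: x ahead of the robot, y to its left, z up, the work surface at z = 0. Lengths are in m, angles in degrees, forces in N, time in s.
With the tool pointing down it reaches from about 0.35 to 0.875 m from the base axis. Payload 4.2 kg.
Tool frame: the origin (TCP) lies on the front face of the gripper's body, between the roots of the fingers; the fingertips stand 70 mm ahead of it and the grasp point (between the pads) lies 51 mm ahead of it (r.nose_length is the distance from the TCP to the fingertips, in m); z points along the fingers, y is the direction in which the jaws open and shut (so a half turn about z gives the same grasp; the last joint's range is limited). The gripper opens to 87 mm and grips with 3 to 60 N. Pads are 19 mm wide; open, the fingers measure 117 mm over their backs; the gripper's body (75 mm by 190 mm) begins 51 mm behind the grasp point.
Start: joints at [89.015, 22.042, 0.453, 0, -68.411, -14.817], TCP at [0.17, 0.601, 0.292] pointing down, gripper open.
Joint ranges: [-179.83, 179.83], [-69.29, 118.12], [-61.27, 80.66], [-181.25, 117.63], [-171.15, -9.14], [-177.46, 177.46]. Speed limits (degrees/s): [159.86, 159.86, 180, 180, 180, 180].

### API

Orientations are given as a 3x3 rotation matrix whose columns are the frame's x, y, z axes.
In Python, from station import telemetry, capture, order, r gives the robot as it stands.
- The arm moves only by the tool drive_tool, never from a script. Its argument "series" is a list of rows, each a list of 4 numbers: the shift along the tool's x, y, z as a fraction of full scale, then the turn about the tool's z as a fraction of full scale. In form: [[dx, dy, dz, turn], ...]. A call has 1 to 10 rows; each row is the pose to reach, as a shift and turn from the pose commanded when the call began, along the tool's axes at that moment; what a row does not reach only later rows make up. Full scale, the value 1, is 0.12 m for a shift and 2 rad for a turn. A row lasts 1/8 s, in which the tool goes at most 62.5 mm and 10.7 degrees, less where a joint would pass 70% of its speed; a pose out of reach is approached as far as the arm can. A call with a number of a shift or a turn outside -1 to 1 is refused whole. A call with a gripper value outside its range is refused whole. "fingers" is the finger opening in mm, from 0 to 87, set as the call begins (left out, the last holds). The fingers move at their own pace and stop on an object; the grip force is fixed at half the most. Time passes only in rows, so rows that repeat a pose let the fingers close. It gives the time, the measured TCP pose, the force and the opening at its end, in the units of the state.
- telemetry.sense(): the state, without advancing time (a new reading comes with each control period).
- capture(name): name is "scene" or "top" or "wrist"; returns a dict with "color" (420x560x3 uint8, blue, green, red), "fx", "fy", "cx", "cy" (pixels), "eye" and "attitude" of the camera in the world; the wrist camera has in their place "mount" (4x4, takes a point from camera to tool coordinates, whose origin is the TCP and whose axes are the flange's). Camera axes: x right, y up, looking along -z (the intrinsics and any distortion apply to the point x, -y, -z); pixel columns grow to the right and rows downward; lengths in m; the calibration is good to about 2 mm. A picture is of the moment at which its call begins: read the wrist's pose just before it. There is no depth.
- order.finish_job(): hands the job in, once; it reports no verdict.
The state is a dict: "time_s": time; "joints": joint angles; "joint_velocities": joint speeds; "effort": joint torques, N m; "tcp_pos": TCP position; "ee_rot": TCP orientation; "wrist_force": force on the tool from outside, world axes, zero at the start; "moment": the same for the moment, N m; "gripper_width": opening from 0.0 (shut) to 1.0 (fully open).
Only numpy, scipy, OpenCV 4.12 (cv2) and the standard library are available. Lean on these libraries where they do the work, as an engineer would, in place of code of your own. Each camera call takes 0.05 s, during which the arm holds its last target. There are 200 camera calls.

### The job

Pull the white accessory bin forward by its steel bar until it is tilted all the way out to its stop. Then, from the row of three parts at the back of the bin, pick out the long microscope objective (the tallest one, with the narrow nose) and stand it upright, nose up, in the shallow square grey tray, setting it down rather than dropping it.

Things in the scene. Friction and masses are not known exactly. Their poses are not given: they have to be found in the camera images.
- bin (a joint): Tilt (rad) of the white bin, 256 mm wide, 144 deep: 0 closed, 0.5 at its stop, top swung towards the robot. Pivot: the front panel's bottom edge, 15 mm above the table. 6-10 N at the bar moves it; left over half way out it stays, else it may fall shut. Closed, a fixed clear hood (90 mm behind the front panel, top 173 mm above the table) covers the back row; at the stop the row is clear of it.
- pull_bar (a point): Middle of the round steel pull bar (10 mm thick, 100 long, a post at each end) above the bin's front panel, 28 mm free beneath it. Axes turn with the bin: z from the pivot axis (155 mm below along z) to the bar, up when closed; x from the bin's front to its back, away from the robot; y along the bar.
- lens_mid (a point): Centre of the long objective: steel cylinder 30 mm thick, 62 high, top 10 mm a narrowing nose, about 0.11 kg; z foot to nose. Stands loose in the bin's back row, 113 mm behind the bar, in any of 3 places 70 mm apart; the others hold a 30 mm high short objective and a 40 mm high black eyepiece (37 wide). A 22 mm high rail before the row stops them; the parts tilt with the bin or a little more.
- tray_mid (a point): Centre of the upper face of the floor (4 mm above the table) of the fixed square grey tray, 120 by 120 mm outside, walls 4 mm thick and 12 mm high; x and y along its sides, z up.
There are look-alikes about, which are no part of the job. Leave any pink or red look-alike of the part that bears tray_mid alone.

How it is judged:
By the outcome, as a careful person would: the job done as asked, in the order asked, and still so for the second after the job is handed in, with the robot touching nothing.
It also fails if it takes over 54 s, if anything falls off the work surface, if the arm or the gripper's body presses on something with over 40 N, if the wrist force passes 120 N, or if a joint passes its speed limit or range.

## Working session

There is one attempt and no reset: what is moved stays moved. The work goes in short steps, Python scripts to look and compute and a tool call to move; the robot and the scene stay as the last step left them, time stands still between calls to the robot, and variables do not carry over. Pictures are saved under pics/ and viewed, about 8 in all and at most 12, crops included, and the job is handed in when it is done.

Besides the shell and the picture viewer there is one more tool, called after "Call:" as name(argument=value, ...), one argument or row to a line, values as JSON. drive_tool: Moves the arm, as the interface text tells. Shift numbers are shares of 0.12 m and turn numbers shares of 2 rad, none past 1 either way. Its arguments: {"type":"object","properties":{"series":{"type":"array","items":{"type":"array","items":{"type":"number","minimum":-1,"maximum":1}}},"fingers":{"type":"number"}},"required":["series"]}

```bash
ls; mkdir -p pics
python3 - <<'E'
from station import telemetry, capture, order, r
import cv2,numpy as np
s=telemetry.sense(); print(s['time_s'],s['tcp_pos'],s['ee_rot'],s['wrist_force'],s['gripper_width'])
for n in("scene","top","wrist"):
    c=capture(n); cv2.imwrite(f"pics/{n}0.png",c['color']); print(n,{k:np.round(v,4).tolist() for k,v in c.items() if k!='color' and not isinstance(v,str)})
a=[cv2.imread(f"pics/{n}0.png") for n in("scene","top")]
E
```

```text
pics
0.0 [0.17005193 0.60094525 0.29115371] [[ 9.62164645e-01 -2.72468231e-01 -5.09309538e-04]
 [-2.72468691e-01 -9.62162288e-01 -2.13179804e-03]
 [ 9.08088091e-05  2.18991160e-03 -9.99997598e-01]] [ 0.33779968 -0.07820826  0.62275115] 1.0010392788719054
scene {'fx': 424.1079, 'fy': 424.1079, 'cx': 275.4438, 'cy': 205.6259, 'eye': [0.7286, -0.5759, 0.8485], 'attitude': [[0.8509, -0.4209, 0.3145], [0.5253, 0.6905, -0.4972], [-0.0079, 0.5883, 0.8086]]}
top {'fx': 386.7055, 'fy': 386.7055, 'cx': 279.4511, 'cy': 201.5182, 'eye': [0.3151, -0.0906, 0.9526], 'attitude': [[0.0293, 0.9875, -0.1549], [-0.9987, 0.0352, 0.0357], [0.0407, 0.1537, 0.9873]]}
wrist {'fx': 332.9099, 'fy': 332.9099, 'cx': 281.1904, 'cy': 212.4374, 'mount': [[0.0007, 0.9648, 0.263, 0.0722], [1.0, -0.0008, 0.0005, -0.0], [0.0007, 0.263, -0.9648, -0.0912], [0.0, 0.0, 0.0, 1.0]]}
```

View pics/scene0.png

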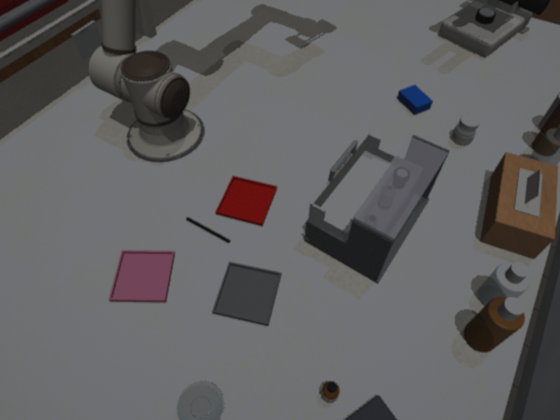

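View pics/top0.png

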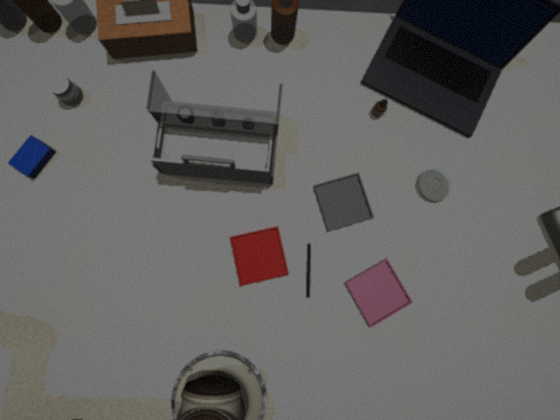

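The top view shows the bin at about (218,145), with its bar at about (208,161) and its parts at (185,115), (218,120) and (249,122). The grey tray is at (343,202). I'll enlarge both views to read the pixels more closely.

Run:
```python
import cv2,numpy as np
t=cv2.imread("pics/top0.png");s=cv2.imread("pics/scene0.png")
a=cv2.resize(t[60:250,140:390],None,fx=3.1,fy=3.1,interpolation=cv2.INTER_CUBIC)
a=cv2.convertScaleAbs(a,alpha=1.5)
for i in range(140,390,20): cv2.putText(a,str(i),(int((i-140)*3.1),8),0,.3,(0,0,255)); cv2.line(a,(int((i-140)*3.1),10),(int((i-140)*3.1),16),(0,0,255),1)
for j in range(60,250,20): cv2.putText(a,str(j),(0,int((j-60)*3.1)+4),0,.3,(0,0,255))
cv2.imwrite("pics/tc.png",a)
b=cv2.resize(s[125:335,205:455],None,fx=2.8,fy=2.8,interpolation=cv2.INTER_CUBIC)
b=cv2.convertScaleAbs(b,alpha=1.5)
for i in range(205,455,20): cv2.putText(b,str(i),(int((i-205)*2.8),8),0,.3,(0,0,255)); cv2.line(b,(int((i-205)*2.8),10),(int((i-205)*2.8),16),(0,0,255),1)
for j in range(125,335,20): cv2.putText(b,str(j),(0,int((j-125)*2.8)+4),0,.3,(0,0,255))
cv2.imwrite("pics/sc.png",b)
```

```text
(no output)
```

View pics/tc.png

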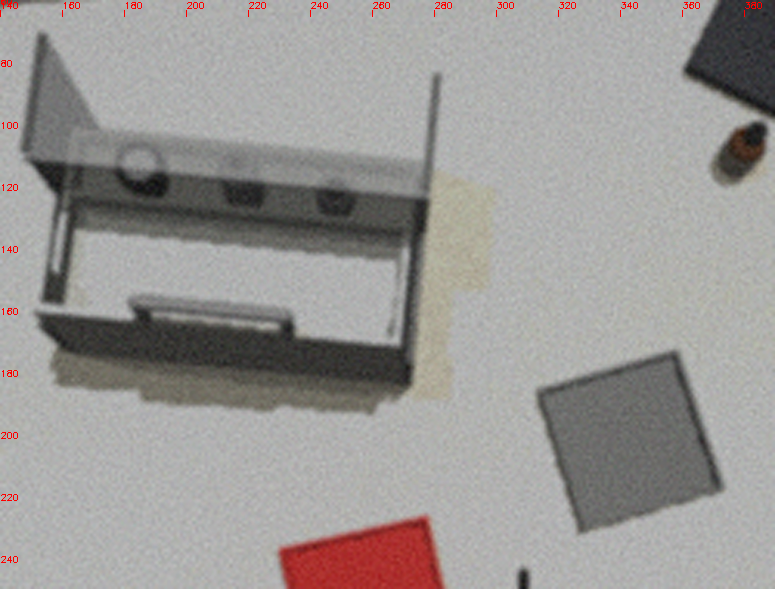

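View pics/sc.png

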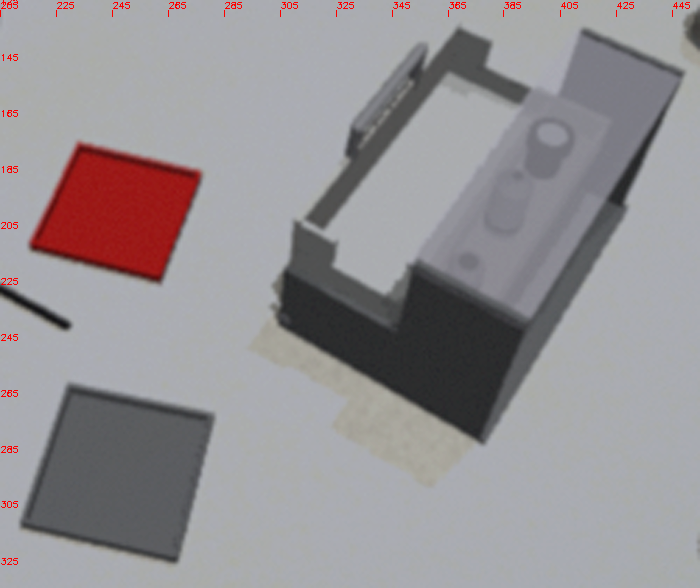

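The enlarged views show the long objective in the middle place of the row (scene about (388,195)), the eyepiece at the far end and the short objective at the near end. Next I'll compute positions from both views.

```bash
cat > h.py <<'E'
import numpy as np,cv2
from station import telemetry, capture, order, r
C={'scene':dict(f=424.1079,c=(275.4438,205.6259),e=[0.7286,-0.5759,0.8485],R=[[0.8509,-0.4209,0.3145],[0.5253,0.6905,-0.4972],[-0.0079,0.5883,0.8086]]),
'top':dict(f=386.7055,c=(279.4511,201.5182),e=[0.3151,-0.0906,0.9526],R=[[0.0293,0.9875,-0.1549],[-0.9987,0.0352,0.0357],[0.0407,0.1537,0.9873]])}
def ray(n,p):
    k=C[n]; d=np.array([(p[0]-k['c'][0])/k['f'],-(p[1]-k['c'][1])/k['f'],-1]); return np.array(k['e']),np.array(k['R'])@d
def onz(n,p,z):
    e,d=ray(n,p); return e+d*(z-e[2])/d[2]
def tri(pt,ps):
    A=[];b=[]
    for n,p in(('top',pt),('scene',ps)):
        e,d=ray(n,p); d=d/np.linalg.norm(d); M=np.eye(3)-np.outer(d,d); A.append(M);b.append(M@e)
    return np.linalg.lstsq(np.vstack(A),np.hstack(b),rcond=None)[0]
def proj(n,X):
    k=C[n]; q=np.array(k['R']).T@(np.array(X)-k['e']); return np.array([k['c'][0]-k['f']*q[0]/q[2],k['c'][1]+k['f']*q[1]/q[2]])
E
python3 - <<'E'
from h import *
np.set_printoptions(precision=4,suppress=True)
t=lambda x,y:(140+x/3.1,60+y/3.1); s=lambda x,y:(205+x/2.8,125+y/2.8)
print({k:v for k,v in capture('top').items() if k not in('color',)}.keys())
L=onz('top',t(132,302),.17);R=onz('top',t(293,317),.17);print('bar top',L,R,np.linalg.norm(L-R),(L+R)/2)
L=onz('scene',s(422,50),.17);R=onz('scene',s(354,133),.17);print('bar scene',L,R,np.linalg.norm(L-R),(L+R)/2)
T=[onz('top',t(*p),.012) for p in((538,390),(677,351),(722,490),(580,532))];print('tray',np.array(T),np.mean(T,0))
T=[onz('scene',s(*p),.012) for p in((68,384),(214,414),(178,562),(22,525))];print('tray',np.array(T),np.mean(T,0))
# front panel bottom corners
for p in((70,350),(410,385)):print('front bottom',onz('top',t(*p),.015))
for p in((37,312),(408,348)):print('front top',onz('top',t(*p),.13))
# objective places on guess
Lm=np.array(0)
E
```

```text
dict_keys(['fx', 'fy', 'cx', 'cy', 'eye', 'attitude'])
bar top [0.5229 0.0839 0.17  ] [ 0.5169 -0.0233  0.17  ] 0.10739021774306437 [0.5199 0.0303 0.17  ]
bar scene [0.5261 0.0799 0.17  ] [ 0.5198 -0.0246  0.17  ] 0.10471765423825338 [0.523  0.0276 0.17  ]
tray [[ 0.5053 -0.2083  0.012 ]
 [ 0.5417 -0.3209  0.012 ]
 [ 0.4295 -0.3569  0.012 ]
 [ 0.3924 -0.2434  0.012 ]] [ 0.4672 -0.2824  0.012 ]
tray [[ 0.3972 -0.2474  0.012 ]
 [ 0.5099 -0.2094  0.012 ]
 [ 0.5492 -0.3244  0.012 ]
 [ 0.4363 -0.3609  0.012 ]] [ 0.4732 -0.2855  0.012 ]
front bottom [0.523  0.1644 0.015 ]
front bottom [ 0.5049 -0.1055  0.015 ]
front top [0.5237 0.1578 0.13  ]
front top [ 0.508  -0.1014  0.13  ]
```

Run:
```python
from h import *
np.set_printoptions(precision=4,suppress=True)
s=lambda x,y:(205+x/2.8,125+y/2.8); t=lambda x,y:(140+x/3.1,60+y/3.1)
ex=np.array([.998,-.06,0]);ey=np.array([.06,.998,0]);B=np.array([.521,.029,0])
def onx(n,p,x):
    e,d=ray(n,p); e=e-B; q=e+d*(x-e@ex)/(d@ex); return q@ex,q@ey,q[2]
for nm,p in dict(mid_nose=(517,175),mid_bot=(503,228),eye_top=(551,137),eye_bot=(543,170),short_top=(468,262)).items(): print(nm,np.array(onx('scene',s(*p),.113)))
for nm,p in dict(a=(140,165),b=(241,180),c=(336,190)).items(): print(nm,np.array(onx('top',t(*p),.113)))
# hood top edges, z=.173, bin coords
for nm,n,p in (('front near','scene',s(417,262)),('back near','scene',s(528,322)),('front far','scene',s(535,88)),('backfar','scene',s(610,120))):
    q=onz(n,p,.173)-B; print('hood',nm,q@ex,q@ey)
for p in((68,165),(428,198),(80,128),(428,160)):
    q=onz('top',t(*p),.173)-B; print('hood top',q@ex,q@ey)
```

```text
mid_nose [0.113  0.0105 0.133 ]
mid_bot [0.113  0.0244 0.0479]
eye_top [0.113  0.0857 0.105 ]
eye_bot [0.113  0.1017 0.0456]
short_top [ 0.113  -0.0552  0.0936]
a [0.113  0.0742 0.1195]
b [0.113  0.0024 0.1096]
c [ 0.113  -0.0673  0.1086]
hood front near 0.09802305812542933 -0.13149988764749274
hood back near 0.18167215146662055 -0.1318929964840717
hood front far 0.09369197463929432 0.061864906262870854
hood backfar 0.15395181089121107 0.06421079652123368
hood top 0.08793799429305175 0.10878810383539586
hood top 0.09008880449257008 -0.13482514981338836
hood top 0.11486377803557578 0.10435359529416237
hood top 0.11710067435464941 -0.1323903966167762
```

```bash
cat >> h.py <<'E'
def go(X,yang=None,s=None):
    "fractions of shift/turn from the present pose to TCP X with tool y at world angle yang (deg)"
    s=s or telemetry.sense(); R=np.array(s['ee_rot']); d=R.T@(np.array(X)-s['tcp_pos'])/.12
    a=np.degrees(np.arctan2(R[1,1],R[0,1])); tu=0 if yang is None else np.radians((a-yang+90)%180-90)/2
    print('t',round(s['time_s'],2),'tcp',np.round(s['tcp_pos'],4),'yang',round(a,1),'F',np.round(s['wrist_force'],1),'w',round(s['gripper_width']*87,1),'j',np.round(s['joints'],0)); print('frac',np.round(d,3),'turn',round(tu,3))
E
python3 -c "
from h import *
go([.521,.029,.31],176.6)"
```

```text
t 0.2 tcp [0.1701 0.6011 0.2916] yang -105.8 F [-0.4 -0.1 -0.5] w 87.2 j [ 89.  22.   0.  -0. -68. -15.]
frac [ 4.112  3.791 -0.148] turn 0.677
```

Call:
drive_tool(
  series=[
    [0.35, 0.3, -0.05, 0.09],
    [0.7, 0.6, -0.1, 0.18],
    [1, 0.9, -0.15, 0.25],
    [1, 0.9, -0.15, 0.25],
  ],
)

```text
time_s: 0.7
tcp_pos: [0.2574, 0.4622, 0.3112]
ee_rot: [[0.711, -0.703, 0.0], [-0.703, -0.711, 0.001], [-0.001, -0.001, -1.0]]
wrist_force: [-0.6, 0.5, 1.1]
gripper_width: 1.004
```

```bash
python3 -c "
from h import *
go([.521,.029,.31],176.6)"
```

```text
t 0.7 tcp [0.2574 0.4622 0.3112] yang -134.7 F [-0.6  0.5  1.1] w 87.3 j [ 78.  12. -11.  -0. -67. -33.]
frac [4.1   1.024 0.007] turn 0.425
```

Call:
drive_tool(
  series=[
    [0.5, 0.12, 0, 0],
    [1, 0.25, 0, 0],
  ],
)

```text
time_s: 0.95
tcp_pos: [0.3212, 0.3589, 0.31]
ee_rot: [[0.716, -0.698, 0.0], [-0.698, -0.716, -0.0], [0.0, 0.0, -1.0]]
wrist_force: [1.1, -0.0, 0.7]
gripper_width: 0.999
```

Call:
drive_tool(
  series=[
    [0.5, 0.12, 0, 0],
    [1, 0.25, 0, 0],
  ],
)

```text
time_s: 1.2
tcp_pos: [0.3862, 0.253, 0.3103]
ee_rot: [[0.715, -0.699, 0.0], [-0.699, -0.715, 0.0], [-0.0, -0.001, -1.0]]
wrist_force: [1.5, 0.5, -0.6]
gripper_width: 0.999
```

Call:
drive_tool(
  series=[
    [0.5, 0.12, 0, 0],
    [1, 0.25, 0, 0],
  ],
)

```text
time_s: 1.45
tcp_pos: [0.4512, 0.1474, 0.3103]
ee_rot: [[0.715, -0.699, 0.001], [-0.699, -0.715, 0.0], [0.0, -0.001, -1.0]]
wrist_force: [1.7, 1.6, 0.6]
gripper_width: 1.0
```

Call:
drive_tool(
  series=[
    [0.4, 0.1, 0, 0.09],
    [0.8, 0.2, 0, 0.18],
    [0.8, 0.2, 0, 0.27],
    [0.8, 0.2, 0, 0.36],
    [0.8, 0.2, 0, 0.42],
    [0.8, 0.2, 0, 0.42],
  ],
  fingers=30,
)

```text
time_s: 2.2
tcp_pos: [0.5022, 0.0646, 0.3099]
ee_rot: [[-0.043, -0.999, -0.0], [-0.999, 0.043, -0.0], [0.0, 0.0, -1.0]]
wrist_force: [0.4, -0.0, 0.4]
gripper_width: 0.406
```

Run:
```python
from h import *
go([.521,.029,.31],176.6)
cv2.imwrite('pics/w1.png',capture('wrist')['color'])
```

```text
t 2.2 tcp [0.5022 0.0646 0.3099] yang 177.6 F [ 0.4 -0.   0.4] w 35.4 j [ 26.  10. -14.  -0. -66. -28.]
frac [ 0.289 -0.17  -0.001] turn 0.008
```

View pics/w1.png

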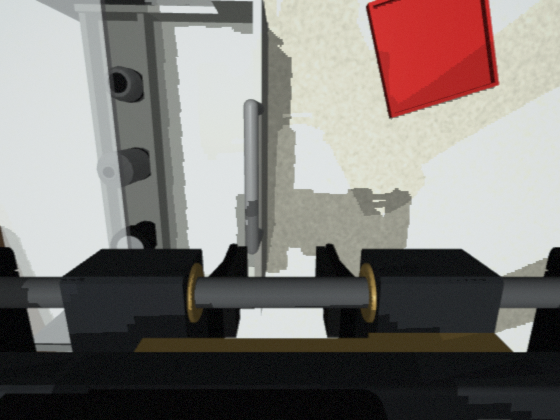

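The wrist view shows the bar vertical at column about 252, rows 103-250, and the lens in the middle place (110-135,168). I'll use it to refine the bar position.

```bash
cat >> h.py <<'E'
M=np.array([[0.0007,0.9648,0.263,0.0722],[1,-0.0008,0.0005,0],[0.0007,0.263,-0.9648,-0.0912],[0,0,0,1]])
def wz(p,z,s):
    R=np.array(s['ee_rot']);d=np.array([(p[0]-281.1904)/332.9099,-(p[1]-212.4374)/332.9099,-1]);d=R@M[:3,:3]@d;e=R@M[:3,3]+s['tcp_pos'];return e+d*(z-e[2])/d[2]
E
python3 - <<'E'
from h import *
s=telemetry.sense()
a=wz((252,101),.17,s);b=wz((252,251),.17,s);print(a,b,(a+b)/2,np.linalg.norm(a-b))
go([.521,.029,.221],176.6)
E
```

```text
[ 0.51790032 -0.02156789  0.17      ] [0.5247227  0.08414504 0.17      ] [0.52131151 0.03128858 0.17      ] 0.10593284772010804
t 2.25 tcp [0.5021 0.0645 0.31  ] yang 177.6 F [-0.1  0.2  0.4] w 33.3 j [ 26.  10. -14.  -0. -66. -28.]
frac [ 0.289 -0.17   0.742] turn 0.009
```

Call:
drive_tool(
  series=[
    [0.28, -0.17, 0, 0.01],
    [0.28, -0.17, 0.1, 0.01],
    [0.28, -0.17, 0.35, 0.01],
    [0.28, -0.17, 0.6, 0.01],
    [0.28, -0.17, 0.73, 0.01],
    [0.28, -0.17, 0.73, 0.01],
  ],
  fingers=24,
)

```text
time_s: 3.0
tcp_pos: [0.5198, 0.0299, 0.221]
ee_rot: [[-0.063, -0.998, -0.004], [-0.998, 0.063, -0.001], [0.001, 0.004, -1.0]]
wrist_force: [1.0, 0.4, -0.4]
gripper_width: 0.278
```

Run:
```python
from h import *
go([.521,.030,.221],176.6)
# arc fractions of pull: x offset & z for tilt, bar centred
for th in np.linspace(.05,.5,10): print(round(th,2),np.round(np.array([-.155*np.sin(th),.155*(np.cos(th)-1)])/.12,3))
```

```text
t 3.0 tcp [0.5198 0.0299 0.221 ] yang 176.4 F [ 1.   0.4 -0.4] w 24.2 j [ 21.  16. -20.  -0. -55. -25.]
frac [-0.002 -0.01   0.   ] turn -0.002
0.05 [-0.065 -0.002]
0.1 [-0.129 -0.006]
0.15 [-0.193 -0.015]
0.2 [-0.257 -0.026]
0.25 [-0.32 -0.04]
0.3 [-0.382 -0.058]
0.35 [-0.443 -0.078]
0.4 [-0.503 -0.102]
0.45 [-0.562 -0.129]
0.5 [-0.619 -0.158]
```

Call:
drive_tool(
  series=[
    [0, 0.04, 0, 0],
    [0, 0.08, 0, 0],
    [0, 0.12, 0, 0],
    [0, 0.16, 0.005, 0],
    [0, 0.2, 0.01, 0],
    [0, 0.24, 0.017, 0],
    [0, 0.28, 0.025, 0],
    [0, 0.32, 0.03, 0],
    [0, 0.36, 0.04, 0],
    [0, 0.4, 0.05, 0],
  ],
)

```text
time_s: 4.25
tcp_pos: [0.4756, 0.033, 0.2195]
ee_rot: [[-0.063, -0.998, 0.01], [-0.998, 0.063, 0.001], [-0.002, -0.01, -1.0]]
wrist_force: [5.6, -3.7, 3.5]
gripper_width: 0.279
```

Call:
drive_tool(
  series=[
    [0, 0.04, 0.015, 0],
    [0, 0.08, 0.03, 0],
    [0, 0.12, 0.045, 0],
    [0, 0.16, 0.06, 0],
    [0, 0.19, 0.08, 0],
    [0, 0.22, 0.09, 0],
    [0, 0.24, 0.1, 0],
    [0, 0.26, 0.105, 0],
  ],
)

```text
time_s: 5.25
tcp_pos: [0.4416, 0.0348, 0.2033]
ee_rot: [[-0.065, -0.998, -0.0], [-0.998, 0.065, 0.0], [-0.0, 0.0, -1.0]]
wrist_force: [7.5, 0.1, -5.3]
gripper_width: 0.275
```

Call:
drive_tool(
  series=[
    [0, 0.015, 0, 0],
    [0, 0.03, 0, 0],
    [0, 0.04, 0, 0],
    [0, 0.05, 0, 0],
    [0, 0.06, 0, 0],
    [0, 0.06, 0, 0],
  ],
)

```text
time_s: 6.0
tcp_pos: [0.4395, 0.0354, 0.2034]
ee_rot: [[-0.064, -0.998, 0.012], [-0.998, 0.064, 0.001], [-0.002, -0.011, -1.0]]
wrist_force: [25.8, -9.5, -19.7]
gripper_width: 0.28
```

The wrist force jumped to 26 N, so the bin is at its stop. I'll back off into the slack and raise the tool.

Call:
drive_tool(
  series=[
    [0, -0.06, 0, 0],
    [0, -0.1, 0, 0],
    [0, -0.1, 0, 0],
    [0, -0.1, -0.3, 0],
    [0, -0.1, -0.6, 0],
    [0, -0.1, -0.9, 0],
    [0, -0.1, -0.9, 0],
  ],
)

```text
time_s: 6.88
tcp_pos: [0.4466, 0.0346, 0.3145]
ee_rot: [[-0.065, -0.998, 0.004], [-0.998, 0.065, 0.002], [-0.002, -0.004, -1.0]]
wrist_force: [-0.6, -0.5, -0.4]
gripper_width: 0.281
```

Run:
```python
from h import *
np.set_printoptions(precision=4,suppress=True)
go([.55,.03,.31],-93.4)
w=capture('wrist')['color'];t=capture('top')['color'];s=capture('scene')['color']
t=cv2.convertScaleAbs(cv2.resize(t[90:200,140:290],None,fx=2.6,fy=2.6,interpolation=cv2.INTER_CUBIC),alpha=1.5)
s=cv2.convertScaleAbs(cv2.resize(s[120:290,290:460],None,fx=3.5,fy=3.5,interpolation=cv2.INTER_CUBIC),alpha=1.5)
im=np.zeros((600,800,3),np.uint8); im[:595,:400]=s[:595,100:500] if 0 else s[:595,:400]; im[:286,400:790]=t[:286,:390]
w2=cv2.resize(w,(400,300)); im[290:590,400:800]=w2; cv2.imwrite('pics/m2.png',im)
```

```text
t 6.88 tcp [0.4466 0.0346 0.3145] yang 176.3 F [-0.6 -0.5 -0.4] w 24.4 j [ 25.   3. -21.   0. -65. -29.]
frac [-0.017 -0.862  0.041] turn 0.783
```

View pics/m2.png

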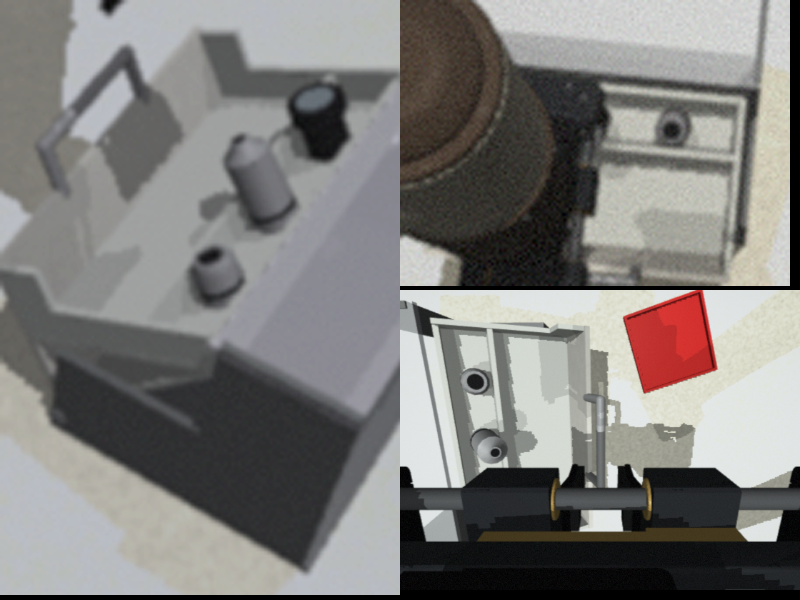

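The bin is tilted out. The lens leans with its nose at scene crop (240,143) and wrist (491,452) in the montage, and the row is clear of the hood. Next I'll triangulate the nose.

```bash
cat >> h.py <<'E'
def tri2(rays):
    A=[];b=[]
    for e,d in rays:
        d=d/np.linalg.norm(d); m=np.eye(3)-np.outer(d,d); A.append(m);b.append(m@e)
    x,res,_,_=np.linalg.lstsq(np.vstack(A),np.hstack(b),rcond=None); return x,np.sqrt(res)
def wray(p,s):
    R=np.array(s['ee_rot']);d=np.array([(p[0]-281.1904)/332.9099,-(p[1]-212.4374)/332.9099,-1]); return R@M[:3,3]+s['tcp_pos'],R@M[:3,:3]@d
E
python3 - <<'E'
from h import *
np.set_printoptions(precision=4,suppress=True)
s=telemetry.sense()
sc=lambda x,y:(290+x/3.5,120+y/3.5); wc=lambda x,y:((x-400)*1.4,(y-290)*1.4)
ex=np.array([.998,-.06,0]);ey=np.array([.06,.998,0]);P=np.array([.521,.03,.015])
n,res=tri2([ray('scene',sc(240,141)),wray(wc(494,453),s)]);print('nose',n,res)
q=n-P; X,Y,Z=q@ex,q@ey,q[2]
c,si=np.cos(.5),np.sin(.5); print('bin frame: x',X*c+Z*si,'y',Y,'z',-X*si+Z*c)
a=-si*ex+np.array([0,0,c]); mid=n-.031*a; print('mid',mid)
for nm,X in(('foot',mid-.031*a),('mid',mid)):
    p=proj('scene',X); print(nm,'scene crop',(p-[290,120])*3.5)
# prediction if x=.113
for h in(.07,.075,.08): print(h,P+ex*(.113*c-h*si)+ey*Y+np.array([0,0,.113*si+h*c]))
E
```

```text
nose [0.5539 0.0303 0.1741] [0.0026]
bin frame: x 0.10504161223959506 y 0.0022968002321760426 z 0.12390223307245893
mid [0.5687 0.0294 0.1469]
foot scene crop [266.1397 220.885 ]
mid scene crop [251.9848 182.49  ]
0.07 [0.5866 0.0284 0.1306]
0.075 [0.5842 0.0285 0.135 ]
0.08 [0.5818 0.0286 0.1394]
```

Call:
drive_tool(
  series=[
    [0, -0.2, 0, -0.09],
    [0, -0.4, 0, -0.18],
    [0, -0.6, 0, -0.27],
    [0, -0.8, 0, -0.36],
    [0, -0.94, 0, -0.45],
    [0, -0.94, 0, -0.54],
    [0, -0.94, 0, -0.63],
    [0, -0.94, 0, -0.72],
    [0, -0.94, 0, -0.785],
    [0, -0.94, 0, -0.785],
  ],
  fingers=48,
)

```text
time_s: 8.28
tcp_pos: [0.5584, 0.027, 0.3104]
ee_rot: [[0.998, -0.067, -0.004], [-0.067, -0.998, -0.001], [-0.004, 0.001, -1.0]]
wrist_force: [0.2, 0.5, -0.1]
gripper_width: 0.548
```

Run:
```python
from h import *
s=telemetry.sense();go([.57,.03,.25],86.6,s)
w=capture('wrist')['color'];sc=capture('scene')['color']
im=np.zeros((600,800,3),np.uint8); im[:420,:560]=w
sc=cv2.convertScaleAbs(cv2.resize(sc[135:205,335:395],None,fx=4,fy=4,interpolation=cv2.INTER_CUBIC),alpha=1.4)
im[:280,560:800]=sc; cv2.imwrite('pics/m3.png',im[:420])
```

```text
t 8.28 tcp [0.5584 0.027  0.3104] yang -93.9 F [ 0.2  0.5 -0.1] w 47.6 j [ 19.  15.  -7.  -0. -68.  67.]
frac [ 0.096 -0.032  0.503] turn -0.004
```

View pics/m3.png

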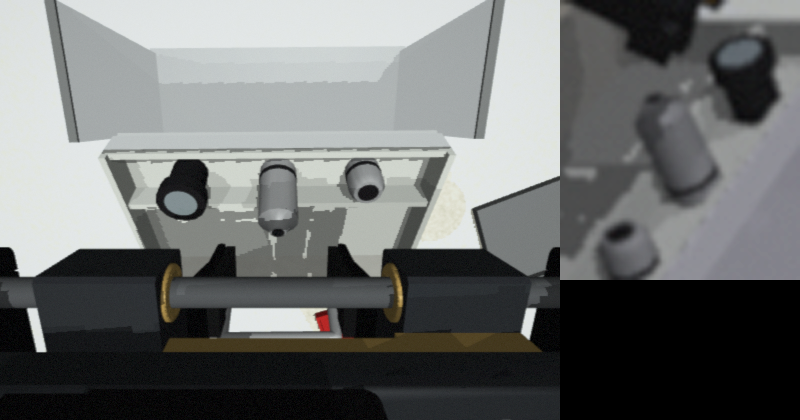

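The wrist view shows the lens nose at (278,232) and its foot at about (278,172), clear of both neighbours.

Run:
```python
from h import *
np.set_printoptions(precision=4,suppress=True)
s=telemetry.sense()
sc=lambda x,y:(335+x/4,135+y/4)
ex=np.array([.998,-.06,0]);ey=np.array([.06,.998,0]);P=np.array([.521,.03,.015]);c,si=np.cos(.5),np.sin(.5)
o=[]
for nm,a,b in(('nose',(97,98),(278,232)),('foot',(132,186),(278,170))):
    n,res=tri2([ray('scene',sc(*a)),wray(b,s)]);o.append(n);q=n-P; X,Y,Z=q@ex,q@ey,q[2]
    print(nm,n,res,'bin',X*c+Z*si,Y,-X*si+Z*c)
d=o[0]-o[1];print(np.linalg.norm(d),np.degrees(np.arctan2(-d@ex,d[2])),(o[0]+o[1])/2)
```

```text
nose [0.5564 0.0294 0.1805] [0.0003] bin 0.11034964030523871 0.0015558289042800714 0.12833237378627188
foot [0.5897 0.0272 0.1287] [0.0036] bin 0.11480613428539946 0.0013720032562009553 0.0668740430923275
0.06162354945760246 32.795288044099024 [0.573  0.0283 0.1546]
```

Call:
drive_tool(
  series=[
    [0.11, -0.016, 0.15, 0],
    [0.11, -0.016, 0.4, 0],
    [0.11, -0.016, 0.6, 0],
    [0.11, -0.016, 0.75, 0],
    [0.11, -0.016, 0.83, 0],
    [0.11, -0.016, 0.83, 0],
  ],
)

```text
time_s: 9.12
tcp_pos: [0.5723, 0.028, 0.2112]
ee_rot: [[0.998, -0.066, -0.002], [-0.066, -0.998, -0.001], [-0.002, 0.001, -1.0]]
wrist_force: [1.0, 0.3, 0.8]
gripper_width: 0.552
```

Run:
```python
from h import *
s=telemetry.sense();go([.572,.028,.211],-93.4,s)
sc=capture('scene')['color']
im=cv2.convertScaleAbs(cv2.resize(sc[110:220,310:440],None,fx=5,fy=5,interpolation=cv2.INTER_CUBIC),alpha=1.5); cv2.imwrite('pics/m4.png',im)
```

```text
t 9.12 tcp [0.5723 0.028  0.2112] yang -93.8 F [1.  0.3 0.8] w 48.0 j [ 19.  21. -13.  -0. -56.  67.]
frac [-0.003  0.     0.001] turn -0.003
```

View pics/m4.png

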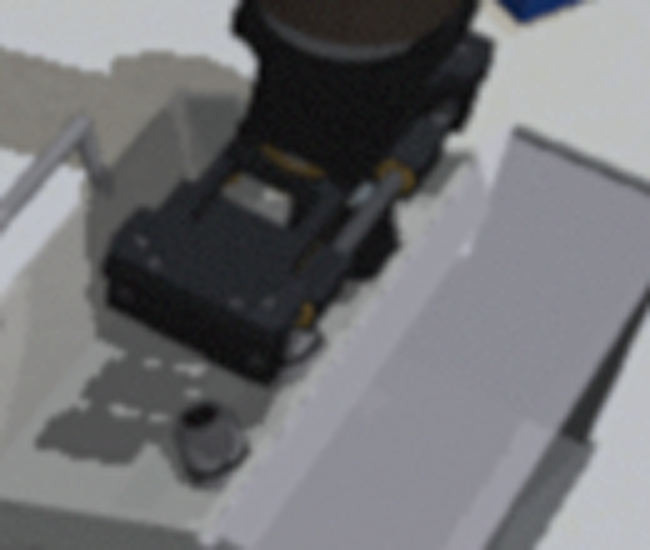

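The gripper is over the lens and touching nothing. The short objective is visible beside it and clear. Next I'll close the fingers and watch the width (30 mm expected).

Call:
drive_tool(
  series=[
    [0, 0, 0, 0],
    [0, 0, 0, 0],
    [0, 0, 0, 0],
    [0, 0, 0, 0],
    [0, 0, 0, 0],
    [0, 0, 0, 0],
  ],
  fingers=20,
)

```text
time_s: 9.93
tcp_pos: [0.5726, 0.0282, 0.2129]
ee_rot: [[0.998, -0.066, 0.001], [-0.066, -0.998, 0.0], [0.001, -0.0, -1.0]]
wrist_force: [-1.4, -0.1, 3.1]
gripper_width: 0.338
```

Call:
drive_tool(
  series=[
    [-0.04, 0, -0.07, 0],
    [-0.09, 0, -0.16, 0],
    [-0.16, 0, -0.29, 0],
    [-0.24, 0, -0.44, 0],
    [-0.35, 0, -0.64, 0],
    [-0.35, 0, -0.9, 0],
    [-0.35, 0, -0.9, 0],
  ],
)

```text
time_s: 10.8
tcp_pos: [0.531, 0.0312, 0.3245]
ee_rot: [[0.998, -0.065, 0.007], [-0.065, -0.998, 0.002], [0.007, -0.003, -1.0]]
wrist_force: [-0.4, 1.1, -2.0]
gripper_width: 0.336
```

Run:
```python
from h import *
s=telemetry.sense();go([.47,-.284,.315],None,s)
w=capture('wrist')['color'];sc=capture('scene')['color']
im=np.zeros((420,800,3),np.uint8); im[:,:480]=w[:,40:520]
sc=cv2.convertScaleAbs(cv2.resize(sc[60:270,290:450],None,fx=2,fy=2,interpolation=cv2.INTER_CUBIC),alpha=1.4)
im[:420,480:800]=sc; cv2.imwrite('pics/m5.png',im)
```

```text
t 10.8 tcp [0.531  0.0312 0.3245] yang -93.7 F [-0.4  1.1 -2. ] w 29.2 j [ 21.  11. -10.   0. -68.  65.]
frac [-0.336  2.654  0.07 ] turn 0
```

View pics/m5.png

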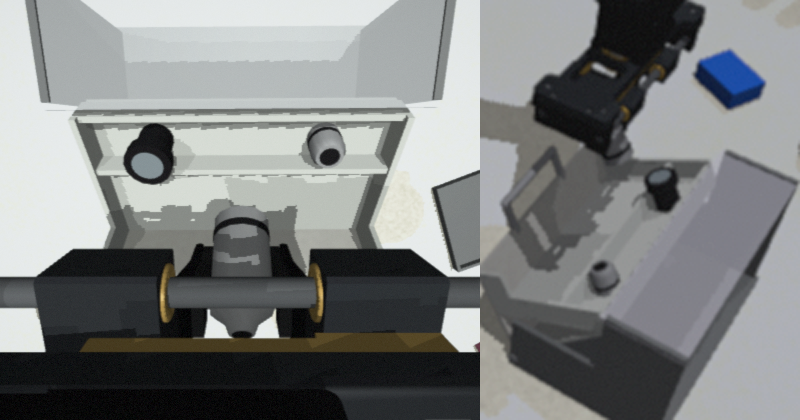

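The lens is held between the pads, nose leaning toward the robot, and the other two parts are still in place. I'll carry it to the tray.

Call:
drive_tool(
  series=[
    [-0.02, 0.12, 0, 0],
    [-0.06, 0.35, 0, 0],
    [-0.1, 0.6, 0, 0],
    [-0.15, 0.85, 0, 0],
    [-0.18, 1, 0, 0],
  ],
)

```text
time_s: 11.52
tcp_pos: [0.5, -0.0892, 0.3195]
ee_rot: [[0.998, -0.067, -0.002], [-0.067, -0.998, -0.0], [-0.002, 0.0, -1.0]]
wrist_force: [-0.4, 0.2, -0.8]
gripper_width: 0.336
```

Call:
drive_tool(
  series=[
    [-0.05, 0.25, 0, 0],
    [-0.09, 0.5, 0.1, 0],
    [-0.13, 0.75, 0.2, 0],
    [-0.17, 1, 0.3, 0],
  ],
)

```text
time_s: 12.02
tcp_pos: [0.4722, -0.207, 0.2836]
ee_rot: [[0.998, -0.066, -0.001], [-0.066, -0.998, 0.0], [-0.001, -0.0, -1.0]]
wrist_force: [0.9, 1.0, -1.3]
gripper_width: 0.335
```

Call:
drive_tool(
  series=[
    [-0.04, 0.25, 0.1, 0],
    [-0.09, 0.5, 0.25, 0],
    [-0.13, 0.62, 0.4, 0],
    [-0.14, 0.66, 0.5, 0],
    [-0.14, 0.66, 0.5, 0],
    [-0.14, 0.66, 0.5, 0],
  ],
)

```text
time_s: 12.78
tcp_pos: [0.4515, -0.2835, 0.2251]
ee_rot: [[0.998, -0.065, 0.001], [-0.065, -0.998, -0.001], [0.001, 0.001, -1.0]]
wrist_force: [0.1, 0.3, -0.7]
gripper_width: 0.333
```

Run:
```python
from h import *
s=telemetry.sense();go([.451,-.284,.100],None,s)
```

```text
t 12.78 tcp [ 0.4515 -0.2835  0.2251] yang -93.7 F [ 0.1  0.3 -0.7] w 28.9 j [-15.  17. -18.   0. -55. 101.]
frac [-0.005  0.004  1.043] turn 0
```

Call:
drive_tool(
  series=[
    [0, 0, 0.2, 0],
    [0, 0, 0.45, 0],
    [0, 0, 0.7, 0],
    [0, 0, 0.85, 0],
    [0, 0, 0.95, 0],
    [0, 0, 0.98, 0],
    [0, 0, 0.98, 0],
  ],
)

```text
time_s: 13.65
tcp_pos: [0.4514, -0.2838, 0.1074]
ee_rot: [[0.998, -0.065, 0.001], [-0.065, -0.998, -0.0], [0.001, 0.0, -1.0]]
wrist_force: [0.0, -0.4, -0.6]
gripper_width: 0.332
```

Call:
drive_tool(
  series=[
    [0, 0, 0.02, 0],
    [0, 0, 0.04, 0],
    [0, 0, 0.06, 0],
    [0, 0, 0.08, 0],
  ],
)

```text
time_s: 14.15
tcp_pos: [0.4508, -0.2838, 0.0973]
ee_rot: [[0.998, -0.066, 0.0], [-0.066, -0.998, -0.0], [0.0, 0.0, -1.0]]
wrist_force: [-1.8, 1.1, 6.2]
gripper_width: 0.336
```

Call:
drive_tool(
  series=[
    [0.015, 0, 0.008, 0],
    [0.03, 0, 0.008, 0],
    [0.045, 0, 0.008, 0],
    [0.06, 0, 0.008, 0],
    [0.07, 0, 0.008, 0],
  ],
)

```text
time_s: 14.78
tcp_pos: [0.457, -0.2843, 0.0971]
ee_rot: [[0.998, -0.066, -0.006], [-0.066, -0.998, 0.001], [-0.006, -0.0, -1.0]]
wrist_force: [-6.4, 0.2, 9.6]
gripper_width: 0.333
```

Run:
```python
from h import *
s=telemetry.sense();go([.451,-.284,.100],None,s)
w=capture('wrist')['color'];sc=capture('scene')['color']
im=np.zeros((420,800,3),np.uint8); im[:,:400]=w[:,80:480]
sc=cv2.convertScaleAbs(cv2.resize(sc[215:320,200:300],None,fx=4,fy=4,interpolation=cv2.INTER_CUBIC),alpha=1.6)
im[:420,400:800]=sc; cv2.imwrite('pics/m6.png',im)
```

```text
t 14.78 tcp [ 0.457  -0.2843  0.0971] yang -93.8 F [-6.4  0.2  9.6] w 29.0 j [-15.  27. -25.   0. -39. 101.]
frac [-0.05   0.001 -0.024] turn 0
```

View pics/m6.png

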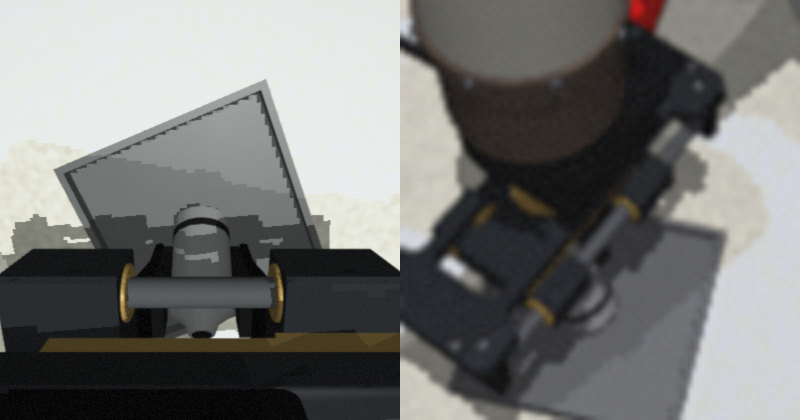

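The foot is on the tray floor, with the foot ring at wrist crop (203,222) and the nose at (203,333). The 6.4 N sideways against 9.6 N down suggests the edge is sticking rather than sliding, so I'll carry on tipping the lens upright.

Call:
drive_tool(
  series=[
    [0.02, 0, 0.005, 0],
    [0.04, 0, 0.008, 0],
    [0.06, 0, 0.012, 0],
    [0.08, 0, 0.016, 0],
    [0.1, 0, 0.02, 0],
    [0.12, 0, 0.028, 0],
  ],
)

```text
time_s: 15.62
tcp_pos: [0.472, -0.2853, 0.0947]
ee_rot: [[0.998, -0.065, -0.004], [-0.065, -0.998, 0.0], [-0.004, 0.0, -1.0]]
wrist_force: [-5.7, 1.5, 13.6]
gripper_width: 0.334
```

Run:
```python
from h import *
s=telemetry.sense();go([.451,-.284,.100],None,s)
w=capture('wrist')['color']; cv2.imwrite('pics/w7.png',w)
# track the nose dark disc / dark ring by vertical profile through lens column
old=cv2.imread('pics/m6.png')[:,:400]
for c in (old[:,195:212],w[:,275:292]):
    p=cv2.cvtColor(c,cv2.COLOR_BGR2GRAY).mean(1)[195:350]; print(np.round(p[::3]).astype(int).tolist())
```

```text
t 15.62 tcp [ 0.472  -0.2853  0.0947] yang -93.7 F [-5.7  1.5 13.6] w 29.1 j [-14.  28. -23.   0. -39. 100.]
frac [-0.176  0.001 -0.043] turn 0
[121, 120, 120, 106, 130, 133, 133, 129, 25, 24, 127, 134, 134, 114, 81, 82, 81, 82, 82, 86, 134, 124, 84, 82, 81, 82, 81, 66, 51, 66, 76, 84, 89, 92, 92, 90, 85, 74, 90, 91, 91, 90, 90, 90, 89, 76, 15, 18, 60, 60, 59, 60]
[116, 116, 116, 115, 115, 114, 114, 113, 105, 85, 95, 93, 14, 28, 70, 69, 70, 70, 77, 102, 102, 95, 85, 69, 70, 70, 69, 57, 50, 63, 73, 80, 85, 89, 89, 87, 82, 71, 88, 88, 86, 84, 81, 80, 30, 17, 14, 16, 56, 57, 57, 57]
```

Run:
```python
from h import *
def pw(X):
    q=M[:3,:3].T@(np.array(X)-M[:3,3]); return 212.4374+332.9099*q[1]/q[2]
for x0 in(-.003,0):
  for g in (.037,.041):
    for th in(31,25,20,15,10,5,0):
        t=np.radians(th);s,c=np.sin(t),np.cos(t)
        print(x0,g,th,'edge',round(pw([x0+g*s+.015*c,0,.051+g*c-.015*s]),0),'nose',round(pw([x0-(.062-g)*s,0,.051-(.062-g)*c]),0))
```

```text
-0.003 0.037 31 edge 209.0 nose 339.0
-0.003 0.037 25 edge 212.0 nose 336.0
-0.003 0.037 20 edge 215.0 nose 333.0
-0.003 0.037 15 edge 219.0 nose 330.0
-0.003 0.037 10 edge 223.0 nose 326.0
-0.003 0.037 5 edge 227.0 nose 322.0
-0.003 0.037 0 edge 232.0 nose 317.0
-0.003 0.041 31 edge 203.0 nose 330.0
-0.003 0.041 25 edge 207.0 nose 328.0
-0.003 0.041 20 edge 211.0 nose 325.0
-0.003 0.041 15 edge 215.0 nose 322.0
-0.003 0.041 10 edge 220.0 nose 319.0
-0.003 0.041 5 edge 224.0 nose 315.0
-0.003 0.041 0 edge 230.0 nose 311.0
0 0.037 31 edge 203.0 nose 333.0
0 0.037 25 edge 207.0 nose 330.0
0 0.037 20 edge 210.0 nose 327.0
0 0.037 15 edge 214.0 nose 323.0
0 0.037 10 edge 218.0 nose 319.0
0 0.037 5 edge 222.0 nose 315.0
0 0.037 0 edge 227.0 nose 310.0
0 0.041 31 edge 198.0 nose 324.0
0 0.041 25 edge 202.0 nose 321.0
0 0.041 20 edge 206.0 nose 319.0
0 0.041 15 edge 210.0 nose 316.0
0 0.041 10 edge 215.0 nose 312.0
0 0.041 5 edge 219.0 nose 309.0
0 0.041 0 edge 225.0 nose 305.0
```

The foot edge has moved about 16 px, so roughly 20° of the lean is gone and 7-10° remains. I'll push slightly more while pressing flat.

Call:
drive_tool(
  series=[
    [0.012, 0, 0.004, 0],
    [0.024, 0, 0.008, 0],
    [0.036, 0, 0.012, 0],
    [0.045, 0, 0.016, 0],
    [0.045, 0, 0.016, 0],
  ],
)

```text
time_s: 16.3
tcp_pos: [0.4784, -0.2856, 0.0927]
ee_rot: [[0.998, -0.065, -0.002], [-0.065, -0.998, -0.0], [-0.002, 0.0, -1.0]]
wrist_force: [-3.8, 1.9, 11.1]
gripper_width: 0.336
```

Run:
```python
from h import *
s=telemetry.sense();go([.451,-.284,.100],None,s)
w=capture('wrist')['color']; cv2.imwrite('pics/w8.png',w)
p=cv2.cvtColor(w[:,275:292],cv2.COLOR_BGR2GRAY).mean(1)[195:350]; print(np.round(p[::3]).astype(int).tolist())
```

```text
t 16.3 tcp [ 0.4784 -0.2856  0.0927] yang -93.7 F [-3.8  1.9 11.1] w 29.2 j [-14.  28. -23.   0. -39. 100.]
frac [-0.228  0.001 -0.061] turn 0
[114, 113, 114, 113, 113, 113, 113, 112, 112, 101, 102, 74, 62, 63, 14, 43, 63, 63, 68, 84, 82, 67, 63, 63, 63, 63, 63, 52, 48, 62, 71, 78, 84, 87, 87, 85, 80, 69, 78, 77, 76, 62, 22, 15, 14, 16, 23, 66, 56, 55, 56, 56]
```

Call:
drive_tool(
  series=[
    [0, 0, 0, 0],
    [0, 0, 0, 0],
    [0, 0, 0, 0],
    [0, 0, 0, 0],
  ],
  fingers=33,
)

```text
time_s: 16.85
tcp_pos: [0.479, -0.2856, 0.0908]
ee_rot: [[0.998, -0.066, -0.0], [-0.066, -0.998, 0.0], [-0.0, -0.0, -1.0]]
wrist_force: [0.2, -0.3, -0.4]
gripper_width: 0.378
```

Call:
drive_tool(
  series=[
    [0, 0, 0, 0],
    [0, 0, 0, 0],
    [0, 0, 0, 0],
    [0, 0, 0, 0],
  ],
  fingers=55,
)

```text
time_s: 17.35
tcp_pos: [0.479, -0.2856, 0.091]
ee_rot: [[0.998, -0.066, 0.0], [-0.066, -0.998, -0.0], [0.0, 0.0, -1.0]]
wrist_force: [0.3, 0.5, 0.7]
gripper_width: 0.62
```

Call:
drive_tool(
  series=[
    [0, 0, -0.1, 0],
    [0, 0, -0.3, 0],
    [0, 0, -0.6, 0],
    [0, 0, -0.95, 0],
    [0, 0, -0.95, 0],
  ],
)

```text
time_s: 17.98
tcp_pos: [0.4809, -0.2863, 0.2099]
ee_rot: [[0.998, -0.065, 0.009], [-0.065, -0.998, -0.003], [0.009, 0.003, -1.0]]
wrist_force: [0.3, 0.1, -0.3]
gripper_width: 0.631
```

Call:
drive_tool(
  series=[
    [-0.3, 0, -0.3, 0],
    [-0.6, 0, -0.6, 0],
    [-0.9, 0, -0.6, 0],
    [-0.9, 0, -0.6, 0],
  ],
)

```text
time_s: 18.48
tcp_pos: [0.3688, -0.2781, 0.2775]
ee_rot: [[0.998, -0.067, 0.0], [-0.067, -0.998, 0.0], [0.0, -0.001, -1.0]]
wrist_force: [0.3, -0.6, 0.3]
gripper_width: 0.631
```

Run:
```python
from h import *
s=telemetry.sense();go([.451,-.284,.100],None,s)
w=capture('top')['color'];sc=capture('scene')['color']
im=np.zeros((600,800,3),np.uint8); im[:420,:400]=cv2.convertScaleAbs(cv2.resize(w[90:300,140:390],(400,336)),alpha=1.5)[:420] if 0 else 0
t=cv2.convertScaleAbs(cv2.resize(w[90:250,140:390],None,fx=1.6,fy=1.6),alpha=1.5); im[:256,:400]=t
a=cv2.convertScaleAbs(cv2.resize(sc[215:335,200:300],None,fx=4,fy=4,interpolation=cv2.INTER_CUBIC),alpha=1.6); im[:480,400:]=a
b=cv2.convertScaleAbs(cv2.resize(sc[110:280,290:460],None,fx=2,fy=2),alpha=1.5); im[258:598,:340]=b
cv2.imwrite('pics/m9.png',im)
```

```text
t 18.48 tcp [ 0.3688 -0.2781  0.2775] yang -93.8 F [ 0.3 -0.6  0.3] w 54.9 j [-17.   7. -23.  -0. -61. 103.]
frac [0.686 0.004 1.48 ] turn 0
```

View pics/m9.png

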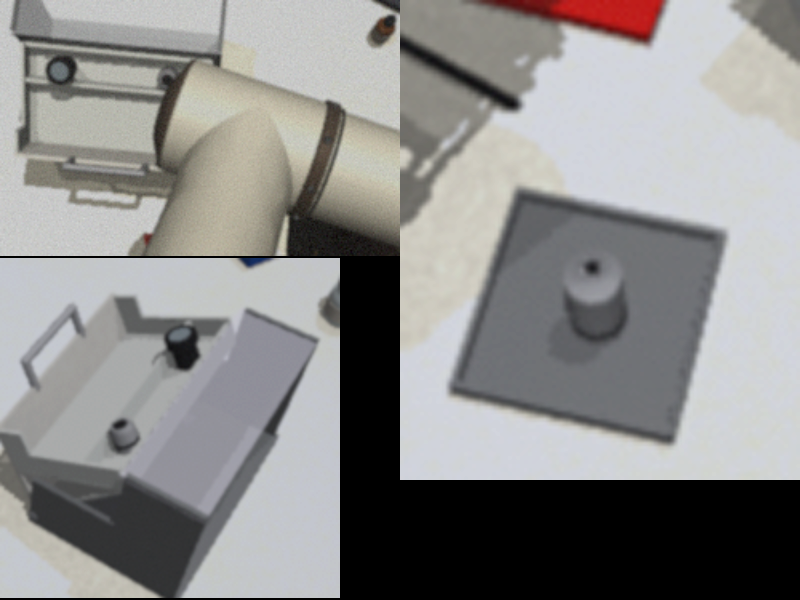

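The lens stands upright, nose up, near the middle of the grey tray. The bin is still tilted with the other two parts in their places. I'll check the bin's tilt from the bar pixels.

Run:
```python
from h import *
ex=np.array([.998,-.06,0]);ey=np.array([.06,.998,0]);P=np.array([.521,.03,.015])
for th in(.35,.45,.5):
    for y in(.05,-.05):
        X=P+ey*y-ex*.155*np.sin(th)+np.array([0,0,.155*np.cos(th)]); print(th,y,'crop',(proj('scene',X)-[290,110])*2+[0,258],'top crop',(proj('top',X)-[140,90])*1.6)
```

```text
0.35 0.05 crop [ 87.25145816 309.67121604] top crop [ 67.54171445 148.80861986]
0.35 -0.05 crop [ 40.10283898 363.80181363] top crop [144.76131361 156.18237634]
0.45 0.05 crop [ 75.97040093 308.4300596 ] top crop [ 67.09320545 160.46500754]
0.45 -0.05 crop [ 28.73849068 361.92543105] top crop [143.95795596 167.76666527]
0.5 0.05 crop [ 70.55585256 308.23415804] top crop [ 66.97905608 166.13931803]
0.5 -0.05 crop [ 23.3118929  361.41912389] top crop [143.61425448 173.40065551]
```

Run:
```python
from h import *
old=cv2.imread('pics/scene0.png');sc=capture('scene')['color']
im=np.zeros((560,800,3),np.uint8)
im[:,:400]=cv2.convertScaleAbs(cv2.resize(old[130:200,320:370],None,fx=8,fy=8,interpolation=cv2.INTER_CUBIC),alpha=1.6)
im[:,400:]=cv2.convertScaleAbs(cv2.resize(sc[120:190,292:342],None,fx=8,fy=8,interpolation=cv2.INTER_CUBIC),alpha=1.6)
ex=np.array([.998,-.06,0]);ey=np.array([.06,.998,0]);P=np.array([.521,.03,.015])
for th,o,sh in((0,(320,130),0),(.45,(292,120),400),(.5,(292,120),400)):
    q=[]
    for y in(.05,-.05):
        X=P+ey*y-ex*.155*np.sin(th)+np.array([0,0,.155*np.cos(th)]); q.append(tuple(int(v) for v in (proj('scene',X)-o)*8+[4+sh,4]))
    cv2.line(im,q[0],q[1],(0,0,255) if th!=.45 else (0,200,0),1)
cv2.imwrite('pics/m10.png',im)
```

```text
(no output)
```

View pics/m10.png

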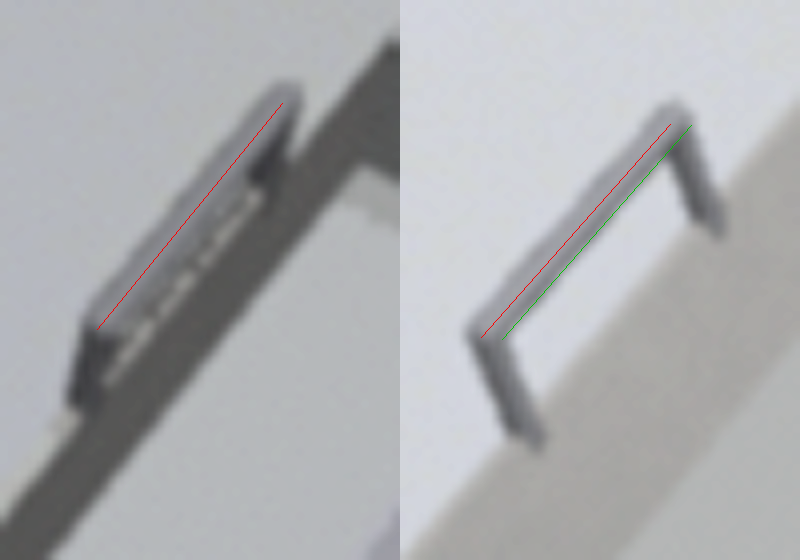

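The bar lies on the red 0.50 rad line, with the same small offset as in the closed picture, so the bin is at its stop. I'll hand the job in.

```bash
python3 -c "
from h import *
print(order.finish_job())"
```

```text
the job is handed in; nothing more can be done
None
```

The bin is tilted out to its stop and the long objective stands upright, nose up, near the middle of the grey tray. I handed the job in after about 18.5 s on the robot's clock.

- **Bin:** I hooked the bar between the part-open fingers and pulled until the wrist force jumped to about 26 N sideways at the stop. The last picture puts the bar on the 0.50 rad line. An earlier, coarser reading of the bar pixels in the scene picture gave about 0.47 rad. I put that down to reading error and the 2 mm calibration.
- **Lens:** I gripped it in the middle place of the row, with the fingers reading about 29 mm on its 30 mm body. The tool cannot tilt, so it came out leaning about 30°. I set its foot edge on the tray floor and tipped it upright against floor friction with about 14 N, then opened the fingers slowly.
- **Last checks:** The other two parts are still in the bin's back row. The gripper is clear, with wrist force near zero. No check failed.

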